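# Nest the stacking beakers and cap them

## Task

Put the beaker set away on the kitchen table, building from the bottom up: stand the green beaker upright on the round cork coaster, well centred, nest the yellow one in it, then the blue one in the yellow, each fully down, and last seat the red lid squarely home on the blue beaker. Set each piece down and let go of it before fetching the next; do not drop or knock over any of them, and leave the travel mug, the jar and the bowl where they stand.

Things in the scene. Friction and masses are not known exactly. Their poses are not given: they have to be found in the camera images.
- green_beaker: Green round plastic beaker, open on top, upright, 92 mm tall, 90 g. Outside: base 35 mm wide, tapering to 53 at 60 mm height, shoulder, then a straight rim band 63 wide from 65 to 92 mm height: grip there. Mouth 58 mm. Inner floor 32 mm above the underside; nested, it stands 32 mm higher, its band clear of the lower rim. Origin: centre of underside, z up.
- yellow_beaker: Yellow round plastic beaker, open on top, upright, 92 mm tall, 90 g. Outside: base 35 mm wide, tapering to 53 at 60 mm height, shoulder, then a straight rim band 63 wide from 65 to 92 mm height: grip there. Mouth 58 mm. Inner floor 32 mm above the underside; nested, it stands 32 mm higher, its band clear of the lower rim. Origin: centre of underside, z up.
- blue_beaker: Blue round plastic beaker, open on top, upright, 92 mm tall, 90 g. Outside: base 35 mm wide, tapering to 53 at 60 mm height, shoulder, then a straight rim band 63 wide from 65 to 92 mm height: grip there. Mouth 58 mm. Inner floor 32 mm above the underside; nested, it stands 32 mm higher, its band clear of the lower rim. Origin: centre of underside, z up.
- lid: Red round lid for a beaker's mouth, lying plug down, 50 g. Plug 53 mm across, 8 mm deep, chamfered; flange 68 mm across from 8 to 12 mm height; white upright knob 20 mm across from 12 to 40 mm height, to grip. Seated, the flange rests on the rim: its origin is 84 mm above the beaker's. Origin: centre of the plug's underside, z up through the knob.
- cork_coaster: Round light-brown cork coaster, 100 mm across, 6 mm thick, stuck to the table: where the stack belongs. Origin: centre of its underside, on the table; z up.
- slate_coaster: Square dark grey slate coaster, 100 x 100 mm, 6 mm thick, stuck to the table; not used. Origin: centre of its underside; z up, x and y along its edges.
- travel_mug: Bystander: dark olive travel mug with black top, 80 mm across, 118 mm tall, handle reaching 69 mm out to its +y. Origin: centre of its underside; z up.
- spread_jar: Bystander: amber jar with paper label and white cap, 72 mm across, 100 mm tall. Origin: centre of its underside; z up.
- snack_bowl: Bystander: open purple bowl, 110 mm across the rim, 50 mm tall. Origin: centre of its underside; z up.

How it is judged:
On the way, in this order (a step that is already met when the one before it is completed fails the run):
1. the green beaker stands upright on the cork coaster, let go (horizontal distance between green_beaker and cork_coaster below 0.015 m and z of green_beaker in the frame of cork_coaster between 0.002 and 0.01 m and angle between green_beaker's own z axis and vertical below 0.12 rad and contact force between the fingers and green_beaker below 0.2 N and linear speed of green_beaker below 0.03 m/s), for 0.2 s.
2. the yellow beaker is nested fully down in the green one, let go (horizontal distance between green_beaker and cork_coaster below 0.015 m and z of green_beaker in the frame of cork_coaster between 0.002 and 0.01 m and angle between each of green_beaker, yellow_beaker's own z axis and vertical below 0.12 rad and horizontal distance between yellow_beaker and green_beaker below 0.008 m and z of yellow_beaker in the frame of green_beaker between 0.028 and 0.036 m and contact force between the fingers and yellow_beaker below 0.2 N and linear speed of yellow_beaker below 0.03 m/s), for 0.2 s.
3. the blue beaker is nested fully down in the yellow one, let go (horizontal distance between green_beaker and cork_coaster below 0.015 m and z of green_beaker in the frame of cork_coaster between 0.002 and 0.01 m and angle between each of green_beaker, yellow_beaker, blue_beaker's own z axis and vertical below 0.12 rad and horizontal distance between yellow_beaker and green_beaker below 0.008 m and z of yellow_beaker in the frame of green_beaker between 0.028 and 0.036 m and horizontal distance between blue_beaker and yellow_beaker below 0.008 m and z of blue_beaker in the frame of yellow_beaker between 0.028 and 0.036 m and contact force between the fingers and blue_beaker below 0.2 N and linear speed of blue_beaker below 0.03 m/s), for 0.2 s.
4. the lid is fully seated on the blue beaker, let go (horizontal distance between green_beaker and cork_coaster below 0.015 m and z of green_beaker in the frame of cork_coaster between 0.002 and 0.01 m and angle between each of green_beaker, yellow_beaker, blue_beaker, lid's own z axis and vertical below 0.12 rad and horizontal distance between yellow_beaker and green_beaker below 0.008 m and z of yellow_beaker in the frame of green_beaker between 0.028 and 0.036 m and horizontal distance between blue_beaker and yellow_beaker below 0.008 m and z of blue_beaker in the frame of yellow_beaker between 0.028 and 0.036 m and horizontal distance between lid and blue_beaker below 0.008 m and z of lid in the frame of blue_beaker between 0.08 and 0.088 m and contact force between the fingers and lid below 0.2 N and linear speed of lid below 0.03 m/s), for 0.2 s.
At the end, for the whole second after the job is handed in: Green beaker's centre within 15 mm of the cork coaster's, standing on it; yellow in green and blue in yellow, each within 4 mm of fully down and 8 mm of centred; lid on the blue beaker within 4 mm of fully seated and 8 mm of centred; all upright within 0.12 rad, let go and at rest (under 0.02 m/s) (horizontal distance between green_beaker and cork_coaster below 0.015 m and z of green_beaker in the frame of cork_coaster between 0.002 and 0.01 m and angle between each of green_beaker, yellow_beaker, blue_beaker, lid's own z axis and vertical below 0.12 rad and horizontal distance between yellow_beaker and green_beaker below 0.008 m and z of yellow_beaker in the frame of green_beaker between 0.028 and 0.036 m and horizontal distance between blue_beaker and yellow_beaker below 0.008 m and z of blue_beaker in the frame of yellow_beaker between 0.028 and 0.036 m and horizontal distance between lid and blue_beaker below 0.008 m and z of lid in the frame of blue_beaker between 0.08 and 0.088 m and linear speed of each of green_beaker, yellow_beaker, blue_beaker, lid below 0.02 m/s); the robot touches nothing.
It fails at once if the travel mug, jar or bowl is pushed more than 30 mm or tipped (distance of any of travel_mug, spread_jar, snack_bowl from where it was at the start of the episode above 0.03 m or angle between any of travel_mug, spread_jar, snack_bowl's own z axis and vertical above 0.3 rad).
It fails at once if a beaker or the lid is dropped (faster than 0.7 m/s out of the fingers: a fall of 25 mm) ((linear speed of green_beaker above 0.7 m/s and contact force between the fingers and green_beaker below 0.1 N) or (linear speed of yellow_beaker above 0.7 m/s and contact force between the fingers and yellow_beaker below 0.1 N) or (linear speed of blue_beaker above 0.7 m/s and contact force between the fingers and blue_beaker below 0.1 N) or (linear speed of lid above 0.7 m/s and contact force between the fingers and lid below 0.1 N)).
It fails at once if a beaker or the lid is knocked over (angle between any of green_beaker, yellow_beaker, blue_beaker, lid's own z axis and vertical above 0.8 rad).
It also fails if it takes over 125 s, if anything falls off the work surface, if the arm or the gripper's body presses on something with over 40 N, if the wrist force passes 120 N, or if a joint passes its speed limit or range.

## Robot

A 7-joint arm with a two-finger parallel gripper is mounted at the origin on the work surface. World frame = base frame: x ahead of the robot, y to its left, z up, the work surface at z = 0. Lengths are in m, angles in rad, forces in N, time in s.
With the tool pointing down it reaches from about 0.4 to 0.875 m from the base axis. Payload 19.3 kg.
Tool frame: the origin (TCP) lies on the centre line of the jaws, within the pads' length; the fingertips stand 14 mm ahead of it and the grasp point (between the pads) lies 5 mm behind it (bot.tip_extent is the distance from the TCP to the fingertips, in m); z points along the fingers, y is the line along which they close (so a half turn about z gives the same grasp; the last joint's range is limited). The gripper opens to 85 mm and grips with 20 to 120 N. Pads are 22 mm wide; open, the fingers measure 114 mm over their backs; the gripper's body (76 mm by 85 mm) begins 54 mm behind the grasp point. The pads swing forward as they close: fully open they stand 13 mm farther back than shut.
Start: joints at [-1.266, 0.521, -0.036, 1.599, 0.021, 1.021, -0.113], TCP at [0.229, 0.582, 0.214] pointing down, gripper open.
Joint ranges: [-2.91, 2.91], [-0.3, 2.13], [-1.5, 1.42], [0.17, 2.43], [-1.26, 4.41], [0.16, 1.93], [-2.52, 2.52]. Speed limits (rad/s): [1.89, 1.89, 2.39, 2.39, 3.01, 3.01, 3.01].

## Interface

Orientations are given as [roll, pitch, yaw] about the fixed x, y, z axes, in that order (R = Rz(yaw) Ry(pitch) Rx(roll)).
In Python, from workcell import monitor, grab_frame, camera_model, bot gives the robot as it stands.
- The arm moves only by the tool move_arm, never from a script. Its argument "moves" is a list of rows, each a list of 4 numbers: the shift along the world's x, y, z in mm, then the turn about the world's z in rad. A call has 1 to 12 rows; each row is the pose to reach, as a shift and turn from the pose commanded when the call began; what a row does not reach only later rows make up. A row lasts 1/8 s, in which the tool goes at most 62.5 mm and 10.7 degrees, less where a joint would pass 70% of its speed; a pose out of reach is approached as far as the arm can. A call with a gripper value outside its range is refused whole. "gripper" is the opening, from 0 (shut) to 1 (fully open), set as the call begins (left out, the last holds). The fingers move at their own pace and stop on an object; "newtons" is the grip in N (left out, the last holds). Time passes only in rows, so rows that repeat a pose let the fingers close. It gives the time, the measured TCP pose, the force, the opening and the grip force at its end, in the units of the state.
- monitor.observe(): the state, without advancing time (a new reading comes with each control period).
- grab_frame(name): name is "side" or "top" or "wrist"; returns the picture (420x560x3 uint8, blue, green, red); there is no depth.
- camera_model(name): a dict with "vfov" (degrees; the focal length in pixels is half the picture's height over the tangent of half this angle, whatever the lens; pixels are square), "cx", "cy" (the principal point, pixels), "k1" (the pictures are not rectified: a ray, as slopes to the right and down, at radius r is drawn at 1 + k1 r^2 times it, then the intrinsics apply), "R" (3x3) and "t" (3): a world point X has camera coordinates R X + t; the wrist camera has in their place "T_tool_cam" (4x4, takes a point from camera to tool coordinates, whose origin is the TCP and whose axes are the flange's). Camera axes: x right, y down, z forward; pixel columns grow to the right and rows downward; lengths in m; the calibration is good to about 2 mm. A picture is of the moment at which its call begins: read the wrist's pose just before it. camera_model takes no time and is no camera call.
- bot.job_done(): hands the job in; it is judged then, once.
The state is a dict: "clock": time; "qpos": joint angles; "qd": joint speeds; "joint_efforts": joint torques, N m; "position": TCP position; "tool_rot": TCP orientation; "force": force on the tool from outside, world axes, zero at the start; "moment": the same for the moment, N m; "grip_width": finger opening in m; "finger_force": force on a finger pad.
Only numpy, scipy, OpenCV 4.12 (cv2) and the standard library are available. Lean on these libraries where they do the work, as an engineer would, in place of code of your own. Each camera call takes 0.05 s, during which the arm holds its last target. There are 200 camera calls.

## Working session

There is one attempt and no reset: what is moved stays moved. The work goes in short steps, Python scripts to look and compute and a tool call to move; the robot and the scene stay as the last step left them, time stands still between calls to the robot, and variables do not carry over. Pictures are saved under pics/ and viewed, at most 15 in all, crops included, and the job is handed in when it is done.

Besides the shell and the picture viewer there is one more tool, called after ">>>" as name(argument=value, ...), one argument or row to a line, values as JSON. move_arm: Moves the arm, as the interface text tells. Its arguments: {"type":"object","properties":{"moves":{"type":"array","items":{"type":"array","items":{"type":"number"}}},"gripper":{"type":"number"},"newtons":{"type":"number"}},"required":["moves"]}

```bash
mkdir -p pics; ls; python3 - <<'E'
from workcell import monitor, grab_frame, camera_model, bot
import cv2
for n in("side","top"):
    cv2.imwrite(f"pics/{n}0.png",grab_frame(n)); print(n,camera_model(n))
print(camera_model("wrist"))
s=monitor.observe();print({k:s[k] for k in("clock","position","tool_rot","force","grip_width")})
E
```

```text
pics
side {'vfov': 47.268318700698096, 'cx': 280.26754850756504, 'cy': 212.405192438019, 'k1': 0.03281122656512619, 'R': array([[ 0.98449571, -0.17513809,  0.00973871],
       [-0.10017421, -0.60694467, -0.78840554],
       [ 0.1439907 ,  0.77520631, -0.61507874]]), 't': array([-0.60139162,  0.11135632,  1.25971466])}
top {'vfov': 53.41105888122506, 'cx': 282.0700678383636, 'cy': 201.35806128600254, 'k1': -0.03241193413016198, 'R': array([[-0.01285711, -0.9999162 ,  0.00151441],
       [-0.97725522,  0.01224508, -0.21171277],
       [ 0.21167648, -0.00420198, -0.97733076]]), 't': array([0.01128525, 0.62756848, 0.85532315])}
{'vfov': 61.44136764880761, 'cx': 277.7898070882042, 'cy': 210.27600894362922, 'k1': -0.022023955241989867, 'T_tool_cam': array([[ 6.21301325e-05, -9.50377160e-01, -3.11100063e-01,
         8.00553339e-02],
       [ 9.99999980e-01,  3.60177511e-07,  1.98610782e-04,
         2.35634862e-04],
       [-1.88643100e-04, -3.11100069e-01,  9.50377142e-01,
        -1.60239644e-01],
       [ 0.00000000e+00,  0.00000000e+00,  0.00000000e+00,
         1.00000000e+00]])}
{'clock': 0.1, 'position': array([0.22870942, 0.58134434, 0.2131013 ]), 'tool_rot': array([-3.14063664e+00,  6.63920336e-05,  2.76684491e+00]), 'force': array([ 0.62092235, -0.45726311,  0.48626008]), 'grip_width': 0.08556006624817104}
```

View pics/side0.png

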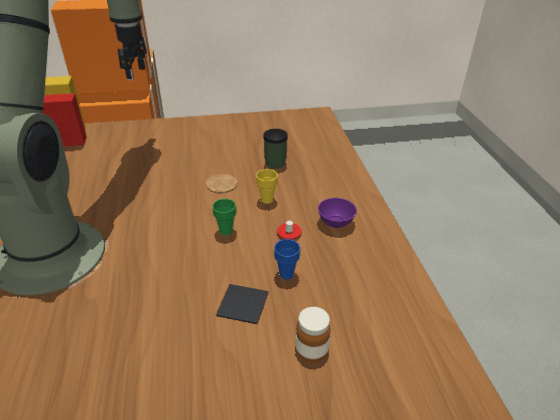

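View pics/top0.png

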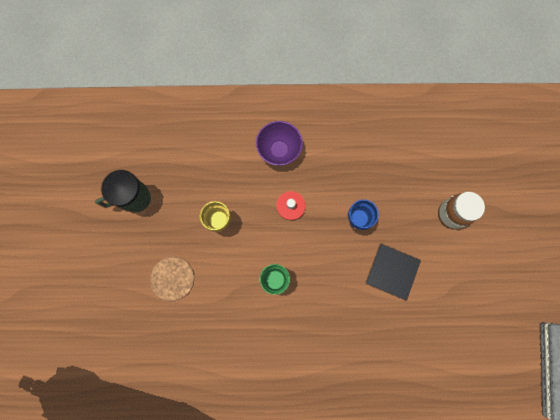

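Side view: green rim about (225,207), yellow (267,176), blue (287,248), knob (289,224). Top view: cork (172,279), green rim (275,279), yellow (215,216), blue (363,214), knob (291,203). I'll enlarge both to read these more closely.

```bash
python3 - <<'E'
import cv2,numpy as np
def crop(f,x0,y0,w,h,s,o,st):
    i=cv2.imread(f)[y0:y0+h,x0:x0+w]; i=cv2.resize(i,None,fx=s,fy=s,interpolation=cv2.INTER_CUBIC)
    for x in range(-x0%st,w,st):
        cv2.line(i,(x*s,0),(x*s,6),(255,255,255),1); cv2.putText(i,str(x0+x),(x*s,16),0,.35,(255,255,255))
    for y in range(-y0%st,h,st):
        cv2.line(i,(0,y*s),(6,y*s),(255,255,255),1); cv2.putText(i,str(y0+y),(8,y*s+4),0,.35,(255,255,255))
    cv2.imwrite(o,i)
crop('pics/top0.png',140,185,250,125,3,'pics/topc.png',10)
crop('pics/side0.png',195,160,130,125,4,'pics/sidec.png',10)
E
```

```text
(no output)
```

View pics/topc.png

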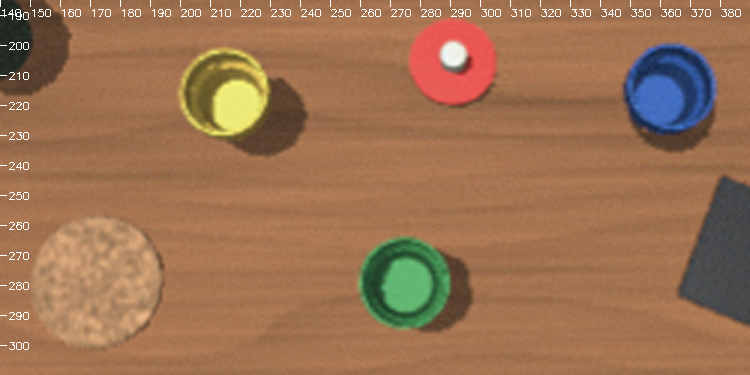

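View pics/sidec.png

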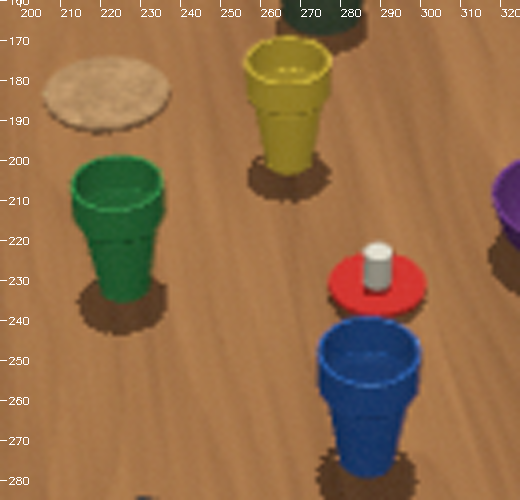

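Crop readings of the centres:

| Piece | Top view | Side view |
|---|---|---|
| Yellow rim | (215,215.8) | (267,175.2) |
| Green rim | (275,279.3) | (224.5,205.8) |
| Blue rim | (363.7,214.5) | (287.4,247.8) |
| Knob top | (291,202.7) | (289.5,222) |
| Flange | (291,205.8) | (289.4,230.5) |
| Cork | (172.3,279) | (221.5,183) |

```bash
cat > h.py <<'E'
import numpy as np,cv2
from workcell import monitor, grab_frame, camera_model, bot
from scipy.spatial.transform import Rotation as Rn
def ray(name,px,state=None):
    m=camera_model(name);f=210/np.tan(np.radians(m['vfov']/2))
    d=(np.array(px,float)-[m['cx'],m['cy']])/f; u=d.copy()
    for _ in range(20): u=d/(1+m['k1']*(u@u))
    v=np.r_[u,1]
    if 'R' in m: R=m['R'].T; o=-R@m['t']
    else:
        W=Rn.from_euler('xyz',state['tool_rot']).as_matrix();T=m['T_tool_cam']
        R=W@T[:3,:3]; o=W@T[:3,3]+state['position']
    v=R@v; return o,v/np.linalg.norm(v)
def tri(rays):
    A=sum(np.eye(3)-np.outer(v,v) for o,v in rays);b=sum((np.eye(3)-np.outer(v,v))@o for o,v in rays)
    p=np.linalg.solve(A,b); return p,max(np.linalg.norm(np.cross(p-o,v)) for o,v in rays)
def atz(r,z): o,v=r; return o+v*(z-o[2])/v[2]
E
python3 - <<'E'
from h import *
np.set_printoptions(precision=4,suppress=True)
for n,t,s,z in [('yellow',(215,215.8),(267,175.2),.092),('green',(275,279.3),(224.5,205.8),.092),('blue',(363.7,214.5),(287.4,247.8),.092),('knob',(291,202.7),(289.5,222),.04),('flange',(291,205.8),(289.4,230.5),.012),('cork',(172.3,279),(221.5,183),.006)]:
    a,b=ray('top',t),ray('side',s); print(n,*tri([a,b]),atz(a,z)[:2],atz(b,z)[:2])
E
```

```text
yellow [0.5949 0.1473 0.0898] 0.0018965357563819894 [0.5925 0.147 ] [0.5963 0.1445]
green [0.4597 0.0202 0.0895] 0.002045071389208665 [0.4576 0.0202] [0.4616 0.0169]
blue [ 0.5945 -0.1715  0.0888] 0.0024943636724869002 [ 0.5914 -0.1707] [ 0.5963 -0.1746]
knob [ 0.6316 -0.0171  0.0404] 0.0014873781810090453 [ 0.6302 -0.0171] [ 0.6332 -0.0163]
flange [ 0.6312 -0.0178  0.0105] 0.002131219227937791 [ 0.6287 -0.0177] [ 0.633  -0.0191]
cork [0.4652 0.2558 0.0033] 0.0017836903609920547 [0.4633 0.2551] [0.4668 0.2518]
```

The triangulated heights fit the given sizes within about 3 mm. Next I go above green for a closer wrist view.

>>> move_arm(
  moves=[
    [35,-45,5,-0.1],
    [70,-90,10,-0.2],
    [105,-136,15,-0.3],
    [140,-181,15,-0.4],
    [176,-227,15,-0.5],
    [211,-272,15,-0.6],
    [215,-320,15,-0.7],
    [218,-368,15,-0.8],
    [222,-417,15,-0.9],
    [225,-465,15,-1.0],
    [229,-515,15,-1.1],
    [231,-562,15,-1.196],
  ],
  gripper=1,
)

```text
clock: 1.6
position: [0.4596, 0.0179, 0.2286]
tool_rot: [3.142, -0.0, 1.567]
force: [0.5, 0.2, 1.0]
grip_width: 0.0849
finger_force: 0.0
```

>>> move_arm(
  moves=[
    [0,0,0,0],
    [0,0,0,0],
  ],
)

```text
clock: 1.85
position: [0.4598, 0.0201, 0.2285]
tool_rot: [-3.141, -0.0, 1.572]
force: [0.3, 0.2, 0.6]
grip_width: 0.0855
finger_force: 0.0
```

```bash
cat >> h.py <<'E'
def wrist(fn):
    s=monitor.observe(); cv2.imwrite(fn,grab_frame('wrist')); print(s['clock'],s['position'],s['tool_rot'],s['force']); np.save(fn[:-4],np.r_[s['position'],s['tool_rot']])
def st(fn): a=np.load(fn); return dict(position=a[:3],tool_rot=a[3:])
E
python3 -c "
from h import *; wrist('pics/w1.png')"
```

```text
1.85 [0.45975717 0.02006021 0.22848583] [-3.14130903e+00 -1.91943705e-04  1.57150060e+00] [0.28408355 0.24768904 0.57522418]
```

View pics/w1.png

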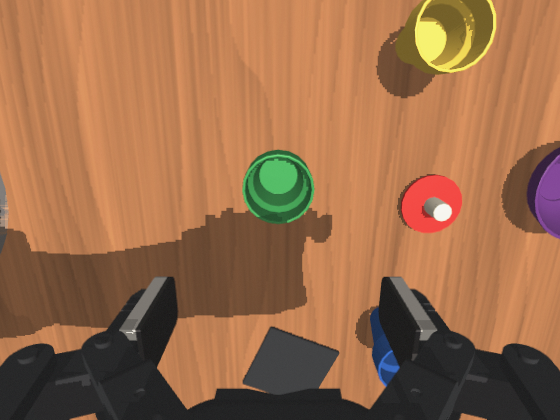

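Wrist view: green rim centre (278,187), flange about (432,204), knob top (442,211), yellow rim about (456,31).

```bash
python3 -c "
from h import *
s=st('pics/w1.npy')
for n,p,z,t in [('green',(278,187.3),.092,(275,279.3)),('knob',(442,211),.04,(291,202.7)),('yellow',(456,31),.092,(215,215.8)),('flange',(432,204),.012,(291,205.8))]:
    r=ray('wrist',p,s); print(n,atz(r,z),tri([r,ray('top',t)]))
"
```

```text
green [0.45980196 0.02405725 0.092     ] (array([0.45890994, 0.0202918 , 0.07693728]), np.float64(0.000902765220237731))
knob [ 0.63102691 -0.01450593  0.04      ] (array([ 0.63180137, -0.01638317,  0.03652132]), np.float64(0.0011727987766916824))
yellow [0.59588372 0.14759293 0.092     ] (array([0.59036157, 0.14537225, 0.10398491]), np.float64(0.0003030822775511715))
flange [ 0.63228046 -0.01547524  0.012     ] (array([ 0.62997563, -0.01629215,  0.01347408]), np.float64(0.00204196348490015))
```

Three views agree on green at (0.460, 0.020), which is where the tool already stands. Descending to grip.

>>> move_arm(
  moves=[
    [0,0,-40,0],
    [0,0,-80,0],
    [0,0,-115,0],
    [0,0,-135,0],
    [0,0,-148,0],
    [0,0,-151,0],
    [0,0,-151,0],
  ],
)

```text
clock: 2.78
position: [0.4601, 0.0198, 0.078]
tool_rot: [3.141, -0.0, 1.571]
force: [-0.6, 0.5, 0.2]
grip_width: 0.0852
finger_force: 0.0
```

>>> move_arm(
  moves=[
    [0,0,0,0],
    [0,0,0,0],
    [0,0,0,0],
    [0,0,0,0],
    [0,0,0,0],
    [0,0,0,0],
  ],
  gripper=0,
  newtons=30,
)

```text
clock: 3.52
position: [0.4598, 0.0196, 0.0776]
tool_rot: [-3.142, -0.0, 1.571]
force: [0.6, 1.2, 0.6]
grip_width: -0.0
finger_force: 0.0
```

The gripper closed to zero, so I need to see what happened before moving.

```bash
python3 -c "
from h import *
a=grab_frame('side')[140:300,150:320]; b=grab_frame('wrist')
cv2.imwrite('pics/c1.png',np.hstack([cv2.resize(a,(446,420)),b[:,150:500]]))"
```

```text
(no output)
```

View pics/c1.png

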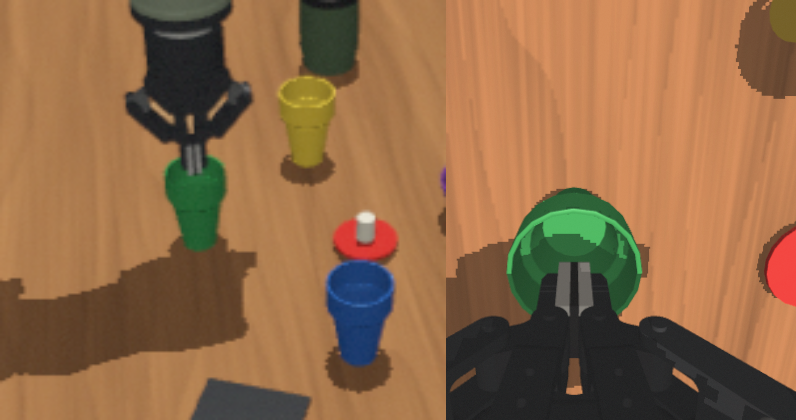

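The closed fingers stand in or over the mouth without having gripped it; the beaker is still upright. I'll check where the fingertips really are.

```bash
python3 -c "
from h import *
s=monitor.observe();print(s['position'],s['grip_width'],bot.tip_extent)
def proj(n,P):
    m=camera_model(n);f=210/np.tan(np.radians(m['vfov']/2))
    if 'R' in m: c=m['R']@P+m['t']
    else:
        T=np.linalg.inv(m['T_tool_cam']); c=T[:3,:3]@P+T[:3,3]
    u=c[:2]/c[2];u=u*(1+m['k1']*(u@u));return u*f+[m['cx'],m['cy']]
for d in (-.02,-.005,0,.014,.02): print(d,proj('wrist',np.array([0,0,d])),proj('side',s['position']-[0,0,d]))
a=grab_frame('side')[175:245,185:265]; b=grab_frame('top')[240:310,235:315]
cv2.imwrite('pics/c2.png',np.hstack([cv2.resize(x,(400,350),interpolation=cv2.INTER_CUBIC) for x in(a,b)]))"
```

```text
[0.45980687 0.0196102  0.07757208] -4.7708202396029655e-05 0.014
-0.02 [277.94740367 282.96523535] [223.60378856 203.58578631]
-0.005 [277.93931091 267.42617185] [223.95538082 208.04922368]
0 [277.93689908 262.79897942] [224.07139104 209.52285457]
0.014 [277.93077921 251.06559261] [224.39311806 213.61193791]
0.02 [277.928408   246.52237317] [224.52962016 215.3478808 ]
```

View pics/c2.png

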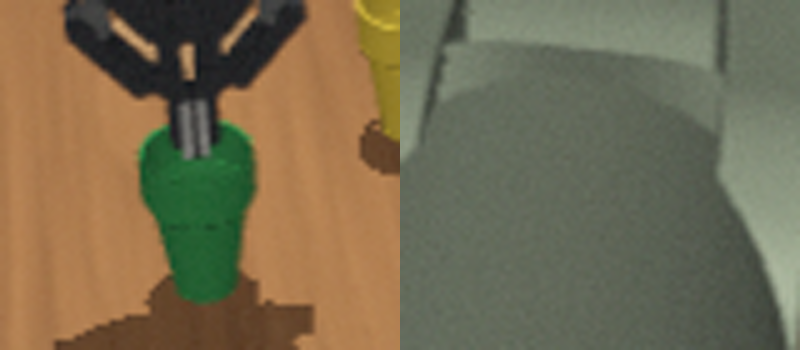

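The shut tips appear in the side view at about row 206.6, which is z of roughly 0.085 and higher than the stated tip extent. I'll lift straight out with the fingers shut and measure the tips, both shut and open, in free air.

>>> move_arm(
  moves=[
    [0,0,0,0],
    [0,0,10,0],
    [0,0,40,0],
    [0,0,80,0],
    [0,0,100,0],
    [0,0,100,0],
    [0,0,100,0],
  ],
)

```text
clock: 4.6
position: [0.4596, 0.0197, 0.1774]
tool_rot: [-3.141, -0.0, 1.571]
force: [0.4, -0.3, 0.1]
grip_width: -0.0001
finger_force: 0.0
```

```bash
python3 -c "
from h import *
print(monitor.observe()['position'])
np.save('pics/sideA.npy',grab_frame('side')); np.save('pics/wA.npy',grab_frame('wrist'))"
```

```text
[0.45957048 0.01966081 0.17736649]
```

>>> move_arm(
  moves=[
    [0,0,0,0],
    [0,0,0,0],
    [0,0,0,0],
    [0,0,0,0],
    [0,0,0,0],
  ],
  gripper=1,
)

```text
clock: 5.32
position: [0.4598, 0.0196, 0.1776]
tool_rot: [-3.142, -0.0, 1.571]
force: [-0.9, 0.6, 0.8]
grip_width: 0.0853
finger_force: 0.0
```

```bash
python3 -c "
from h import *
s=monitor.observe();print(s['position'],s['grip_width'])
b=grab_frame('side'); c=lambda i: cv2.resize(i[130:240,180:280],(400,440),interpolation=cv2.INTER_CUBIC)
cv2.imwrite('pics/c3.png',np.hstack([c(np.load('pics/sideA.npy')),c(b)]))"
```

```text
[0.45982042 0.01958876 0.17759125] 0.08527145859737956
```

View pics/c3.png

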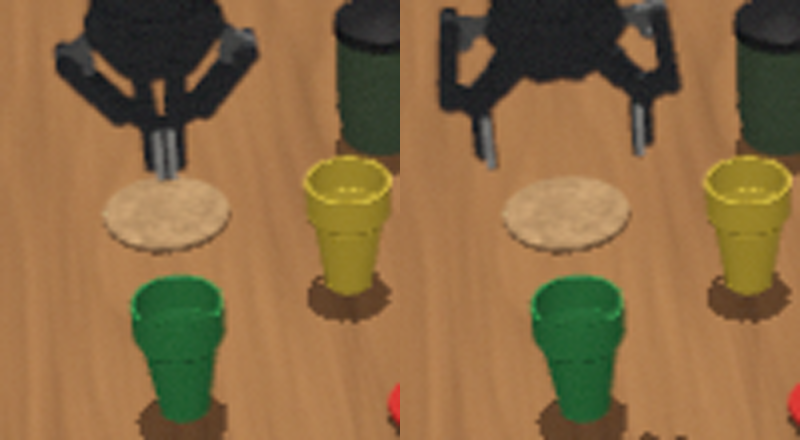

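Shut tip at about (221.8,174.5); open tips at (202.5,171.8) and (240,168.3).

```bash
python3 -c "
from h import *
for p in [(221.75,174.5),(221.3,170)]:
    o,v=ray('side',p)
    for y in (.0197,.0087):
        print(p,y,o+v*(y-o[1])/v[1])
"
```

```text
(221.75, 174.5) 0.0197 [0.46093385 0.0197     0.19009672]
(221.75, 174.5) 0.0087 [0.4605179  0.0087     0.19731366]
(221.3, 170) 0.0197 [0.46069265 0.0197     0.20372939]
(221.3, 170) 0.0087 [0.46027926 0.0087     0.21080129]
```

The tips sit about 13–20 mm higher than the reported TCP, so the tool's stated length doesn't hold. I'll calibrate it by touching clear table with the fingers shut.

>>> move_arm(
  moves=[
    [0,50,0,0],
    [0,95,-20,0],
    [0,110,-60,0],
    [0,110,-110,0],
    [0,110,-140,0],
    [0,110,-150,0],
    [0,110,-153,0],
    [0,110,-153,0],
  ],
  gripper=0,
)

```text
clock: 6.38
position: [0.4604, 0.1298, 0.0255]
tool_rot: [3.14, -0.001, 1.571]
force: [-0.4, -0.1, -0.0]
grip_width: -0.0002
finger_force: 0.0
```

>>> move_arm(
  moves=[
    [0,0,-3,0],
    [0,0,-5,0],
    [0,0,-7,0],
    [0,0,-9,0],
    [0,0,-9,0],
  ],
)

```text
clock: 7.0
position: [0.4597, 0.1295, 0.0154]
tool_rot: [-3.141, 0.0, 1.571]
force: [0.3, 0.2, -0.6]
grip_width: 0.0003
finger_force: 0.0
```

>>> move_arm(
  moves=[
    [0,0,-2,0],
    [0,0,-4,0],
    [0,0,-6,0],
    [0,0,-6,0],
  ],
)

```text
clock: 7.5
position: [0.4597, 0.1295, 0.0094]
tool_rot: [-3.141, 0.0, 1.571]
force: [-0.2, 0.2, 0.2]
grip_width: -0.0004
finger_force: 0.0
```

>>> move_arm(
  moves=[
    [0,0,-2,0],
    [0,0,-4,0],
    [0,0,-6,0],
    [0,0,-6,0],
  ],
)

```text
clock: 8.0
position: [0.4597, 0.1296, 0.0034]
tool_rot: [-3.141, 0.0, 1.571]
force: [0.3, -0.1, -0.3]
grip_width: -0.0
finger_force: 0.0
```

>>> move_arm(
  moves=[
    [0,0,-2,0],
    [0,0,-4,0],
    [0,0,-4,0],
  ],
)

```text
clock: 8.38
position: [0.4597, 0.1296, -0.0006]
tool_rot: [-3.141, 0.0, 1.571]
force: [-0.6, 0.5, -0.3]
grip_width: 0.0001
finger_force: 0.0
```

>>> move_arm(
  moves=[
    [0,0,-2,0],
    [0,0,-4,0],
    [0,0,-6,0],
    [0,0,-6,0],
  ],
)

```text
clock: 8.88
position: [0.4597, 0.1295, -0.0066]
tool_rot: [-3.141, 0.0, 1.571]
force: [-0.3, 0.2, -0.2]
grip_width: -0.0001
finger_force: 0.0
```

>>> move_arm(
  moves=[
    [0,0,-2,0],
    [0,0,-3,0],
    [0,0,-3,0],
  ],
)

```text
clock: 9.25
position: [0.4598, 0.1296, -0.0095]
tool_rot: [-3.141, 0.0, 1.571]
force: [0.2, 0.6, 0.4]
grip_width: -0.0002
finger_force: 0.0
```

>>> move_arm(
  moves=[
    [0,0,-1,0],
    [0,0,-2,0],
    [0,0,-2,0],
  ],
)

```text
clock: 9.62
position: [0.4598, 0.1296, -0.0115]
tool_rot: [-3.141, 0.0, 1.571]
force: [-0.6, 0.2, 1.5]
grip_width: -0.0
finger_force: 0.0
```

>>> move_arm(
  moves=[
    [0,0,-1,0],
    [0,0,-1,0],
  ],
)

```text
clock: 9.88
position: [0.4598, 0.1296, -0.0124]
tool_rot: [-3.142, -0.0, 1.571]
force: [-0.7, -0.5, 0.4]
grip_width: -0.0002
finger_force: 0.0
```

>>> move_arm(
  moves=[
    [0,0,-1,0],
    [0,0,-1,0],
  ],
)

```text
clock: 10.12
position: [0.4598, 0.1296, -0.0135]
tool_rot: [-3.141, 0.0, 1.571]
force: [0.5, 0.1, 0.3]
grip_width: 0.0005
finger_force: 0.0
```

>>> move_arm(
  moves=[
    [0,0,-1,0],
    [0,0,-2,0],
    [0,0,-2,0],
  ],
)

```text
clock: 10.5
position: [0.4598, 0.1296, -0.0155]
tool_rot: [-3.141, 0.0, 1.571]
force: [-0.1, -0.5, 0.4]
grip_width: 0.0003
finger_force: 0.0
```

>>> move_arm(
  moves=[
    [0,0,-1,0],
    [0,0,-2,0],
    [0,0,-2,0],
  ],
)

```text
clock: 10.88
position: [0.4598, 0.1296, -0.0175]
tool_rot: [-3.141, 0.0, 1.571]
force: [-0.0, -0.2, 0.5]
grip_width: 0.0002
finger_force: 0.0
```

>>> move_arm(
  moves=[
    [0,0,-1,0],
    [0,0,-2,0],
    [0,0,-2,0],
  ],
)

```text
clock: 11.25
position: [0.46, 0.1296, -0.0178]
tool_rot: [3.141, -0.001, 1.57]
force: [-10.8, -2.9, 51.5]
grip_width: 0.0001
finger_force: 26.1
```

Contact came at reported z ≈ −0.0177, so the shut tips stand 17.7 mm above the reported TCP instead of 14 mm below it: z reads about 31.5 mm too low. Gripping green now with corrected heights.

>>> move_arm(
  moves=[
    [0,0,5,0],
    [0,0,40,0],
    [0,0,90,0],
    [0,-30,130,0],
    [0,-70,150,0],
    [0,-105,150,0],
    [0,-110,150,0],
    [0,-110,150,0],
    [0,-110,140,0],
    [0,-110,110,0],
    [0,-110,80,0],
    [0,-110,65,0],
  ],
  gripper=1,
)

```text
clock: 12.75
position: [0.4589, 0.0202, 0.0437]
tool_rot: [-3.139, 0.0, 1.572]
force: [-0.0, 0.1, 0.4]
grip_width: 0.0854
finger_force: 0.0
```

>>> move_arm(
  moves=[
    [0,0,0,0],
    [0,0,0,0],
  ],
)

```text
clock: 13.0
position: [0.4602, 0.0197, 0.0462]
tool_rot: [3.141, -0.0, 1.571]
force: [0.6, -0.2, 0.0]
grip_width: 0.0854
finger_force: 0.0
```

Down 3 mm more, then close.

>>> move_arm(
  moves=[
    [0,0,-3,0],
    [0,0,-3,0],
  ],
)

```text
clock: 13.25
position: [0.46, 0.0197, 0.0429]
tool_rot: [3.141, -0.0, 1.571]
force: [-0.1, 0.2, 0.6]
grip_width: 0.0854
finger_force: 0.0
```

>>> move_arm(
  moves=[
    [0,0,0,0],
    [0,0,0,0],
    [0,0,0,0],
    [0,0,0,0],
    [0,0,0,0],
  ],
  gripper=0,
  newtons=30,
)

```text
clock: 13.88
position: [0.46, 0.0196, 0.0431]
tool_rot: [3.141, -0.0, 1.571]
force: [-2.6, 0.6, 13.1]
grip_width: 0.0628
finger_force: 29.5
```

Gripped at 63 mm. Carrying green to the cork, a shift of (+5.5, +235) mm.

>>> move_arm(
  moves=[
    [0,0,15,0],
    [0,5,40,0],
    [0,25,60,0],
    [1,60,60,0],
    [2,100,60,0],
    [3,140,60,0],
    [4,180,60,0],
    [5,215,60,0],
    [5.5,232,55,0],
    [5.5,235,40,0],
    [5.5,235,25,0],
    [5.5,235,15,0],
  ],
)

```text
clock: 15.38
position: [0.4651, 0.253, 0.0563]
tool_rot: [-3.14, 0.001, 1.569]
force: [-0.5, 0.4, -0.9]
grip_width: 0.063
finger_force: 33.3
```

>>> move_arm(
  moves=[
    [0,0,-3,0],
    [0,0,-6,0],
    [0,0,-8,0],
    [0,0,-8,0],
  ],
)

```text
clock: 15.88
position: [0.4654, 0.2546, 0.0497]
tool_rot: [3.142, -0.0, 1.571]
force: [0.5, -0.3, -0.7]
grip_width: 0.0633
finger_force: 33.3
```

>>> move_arm(
  moves=[
    [0,0,-0.5,0],
    [0,0,-1,0],
    [0,0,-1,0],
  ],
)

```text
clock: 16.25
position: [0.4655, 0.2548, 0.0492]
tool_rot: [3.141, -0.001, 1.571]
force: [-2.9, -0.6, 11.3]
grip_width: 0.0634
finger_force: 34.2
```

Contact on the cork. Releasing, backing up, and checking with the cameras.

>>> move_arm(
  moves=[
    [0,0,0,0],
    [0,0,0,0],
    [0,0,0,0],
    [0,0,0,0],
    [0,0,20,0],
    [0,0,55,0],
    [0,0,100,0],
    [0,-20,140,0],
    [20,-50,140,0],
    [55,-85,140,0],
    [95,-105,140,0],
    [125,-107,140,0],
  ],
  gripper=1,
)

```text
clock: 17.75
position: [0.5918, 0.1455, 0.1887]
tool_rot: [3.141, 0.0, 1.568]
force: [-0.0, -0.1, 0.6]
grip_width: 0.0855
finger_force: 0.0
```

>>> move_arm(
  moves=[
    [4,0,0,0],
    [4,0,0,0],
    [4,0,0,0],
  ],
)

```text
clock: 18.12
position: [0.5935, 0.148, 0.1887]
tool_rot: [-3.141, -0.0, 1.571]
force: [0.5, 0.2, -0.3]
grip_width: 0.0855
finger_force: 0.0
```

```bash
python3 - <<'E'
from h import *
wrist('pics/w2.png')
a=grab_frame('side'); b=grab_frame('top'); np.save('pics/s2.npy',a); np.save('pics/t2.npy',b)
w=cv2.imread('pics/w2.png')
c=lambda i,x,y,w_,h: cv2.resize(i[y:y+h,x:x+w_],(w_*3,h*3),interpolation=cv2.INTER_CUBIC)
p=np.zeros((590,780,3),np.uint8)
p[:300,:240]=c(a,185,140,80,100); p[:300,260:620]=c(b,140,215,120,100)
p[310:590,:373]=cv2.resize(w,(373,280)); 
cv2.imwrite('pics/c4.png',p)
E
```

```text
18.125 [0.59353024 0.14802263 0.18866756] [-3.14119500e+00 -2.27766857e-04  1.57143569e+00] [ 0.50105817  0.17257184 -0.32816795]
```

View pics/c4.png

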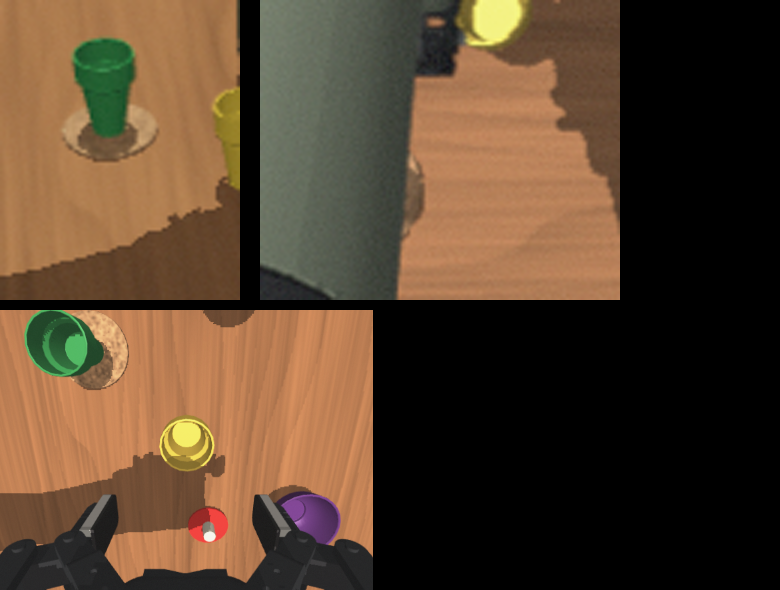

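Green stands upright on the cork. Side: rim centre about (219.7,160). Wrist: yellow rim centre about (281,201).

```bash
python3 -c "
from h import *
for dz in (0,.015,.0316):
  for f,p,z in [('w1',(278,187.3),.092),('w2',(281,201),.092)]:
    s=st('pics/'+f+'.npy'); s['position'][2]+=dz; print(dz,f,atz(ray('wrist',p,s),z)-s['position'])
print(atz(ray('side',(219.7,160)),.098))
a=np.load('pics/s2.npy');cv2.imwrite('pics/c5.png',cv2.resize(a[145:205,195:290],(760,480),interpolation=cv2.INTER_CUBIC))
"
```

```text
0 w1 [ 4.45454067e-05  3.99708972e-03 -1.36485826e-01]
0 w2 [ 0.00230458  0.00351501 -0.09666756]
0.015 w1 [ 5.00516349e-05  1.47669604e-04 -1.51485826e-01]
0.015 w2 [ 0.00244152 -0.00095876 -0.11166756]
0.0316 w1 [ 5.61451941e-05 -4.11235533e-03 -1.68085826e-01]
0.0316 w2 [ 0.00259306 -0.00590974 -0.12826756]
[0.46655505 0.24034259 0.098     ]
```

View pics/c5.png

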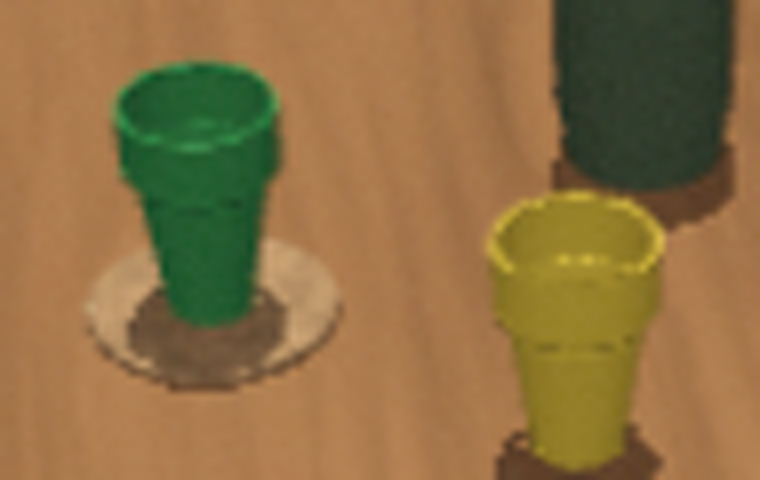

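Green's base sits about 5 mm from the cork's centre, well within tolerance. Next is yellow, keeping the same grip offset in y as for green.

>>> move_arm(
  moves=[
    [2,-1.5,-20,0],
    [2,-1.5,-60,0],
    [2,-1.5,-100,0],
    [2,-1.5,-130,0],
    [2,-1.5,-142,0],
    [2,-1.5,-145.5,0],
    [2,-1.5,-145.5,0],
    [2,-1.5,-145.5,0],
  ],
)

```text
clock: 19.27
position: [0.5968, 0.1463, 0.0441]
tool_rot: [3.14, -0.0, 1.571]
force: [0.1, 0.6, -0.1]
grip_width: 0.0855
finger_force: 0.0
```

>>> move_arm(
  moves=[
    [0,0,0,0],
    [0,0,0,0],
    [0,0,0,0],
    [0,0,0,0],
    [0,0,0,0],
  ],
  gripper=0,
  newtons=30,
)

```text
clock: 19.9
position: [0.5965, 0.1462, 0.0438]
tool_rot: [3.141, -0.0, 1.571]
force: [-2.9, -0.7, 9.0]
grip_width: 0.0611
finger_force: 30.7
```

```bash
python3 -c "
from h import *
print(monitor.observe()['grip_width']); wrist('pics/w3.png'); print(monitor.observe()['grip_width'])
cv2.imwrite('pics/w3s.png',cv2.imread('pics/w3.png')[100:420,100:460])"
```

```text
0.06109749866345585
19.9 [0.59654078 0.14621273 0.04379024] [ 3.14106355e+00 -4.50952691e-04  1.57067877e+00] [-2.85634268 -0.674443    8.97437022]
0.06109948840718809
```

View pics/w3s.png

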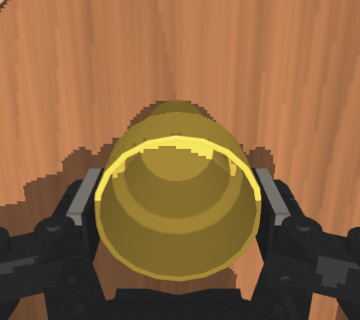

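Yellow is held, its rim centred between the pads (rim centre at crop (178,208)). Carrying it over green.

>>> move_arm(
  moves=[
    [0,0,20,0],
    [0,0,60,0],
    [-5,4,105,0],
    [-25,20,125,0],
    [-55,45,125,0],
    [-85,70,125,0],
    [-112,93,125,0],
    [-128,106,125,0],
    [-131,108.5,125,0],
    [-131,108.5,115,0],
    [-131,108.5,105,0],
    [-131,108.5,100,0],
  ],
)

```text
clock: 21.45
position: [0.4655, 0.2538, 0.1421]
tool_rot: [-3.141, 0.001, 1.57]
force: [-0.7, 0.1, 0.3]
grip_width: 0.0607
finger_force: 33.8
```

>>> move_arm(
  moves=[
    [0,0,-8,0],
    [0,0,-16,0],
    [0,0,-24,0],
    [0,0,-32,0],
    [0,0,-40,0],
    [0,0,-40,0],
  ],
)

```text
clock: 22.2
position: [0.4651, 0.2544, 0.1025]
tool_rot: [-3.141, 0.001, 1.571]
force: [-0.4, -0.6, -1.9]
grip_width: 0.061
finger_force: 33.8
```

>>> move_arm(
  moves=[
    [0,0,-6,0],
    [0,0,-12,0],
    [0,0,-16,0],
    [0,0,-18,0],
    [0,0,-18,0],
  ],
)

```text
clock: 22.82
position: [0.4653, 0.2546, 0.085]
tool_rot: [-3.141, 0.0, 1.571]
force: [-0.3, -0.1, -1.4]
grip_width: 0.0613
finger_force: 33.8
```

>>> move_arm(
  moves=[
    [0,0,-1,0],
    [0,0,-2,0],
    [0,0,-2,0],
  ],
)

```text
clock: 23.2
position: [0.4653, 0.2546, 0.0831]
tool_rot: [-3.142, 0.0, 1.571]
force: [0.4, 0.5, -1.0]
grip_width: 0.0611
finger_force: 33.8
```

>>> move_arm(
  moves=[
    [0,0,-1,0],
    [0,0,-1,0],
  ],
)

```text
clock: 23.45
position: [0.4653, 0.2546, 0.082]
tool_rot: [-3.142, 0.0, 1.571]
force: [0.7, 0.4, -1.1]
grip_width: 0.061
finger_force: 33.8
```

>>> move_arm(
  moves=[
    [0,0,-0.5,0],
    [0,0,-1,0],
    [0,0,-1,0],
  ],
)

```text
clock: 23.82
position: [0.4657, 0.2548, 0.0817]
tool_rot: [3.141, -0.001, 1.571]
force: [-1.7, -0.6, 11.9]
grip_width: 0.061
finger_force: 35.2
```

>>> move_arm(
  moves=[
    [0,0,-0.5,0],
    [0,0,-1,0],
    [0,0,-1,0],
  ],
)

```text
clock: 24.2
position: [0.4658, 0.2552, 0.0816]
tool_rot: [3.141, -0.002, 1.571]
force: [-7.0, -2.2, 33.1]
grip_width: 0.0609
finger_force: 37.4
```

Firm contact at the predicted height, so yellow is fully down. Releasing it and moving above blue.

>>> move_arm(
  moves=[
    [0,0,1,0],
    [0,0,1,0],
    [0,0,1,0],
    [0,0,1,0],
    [0,0,25,0],
    [0,0,70,0],
    [10,-20,107,0],
    [30,-65,110,0],
    [45,-115,110,0],
    [60,-165,110,0],
    [75,-215,110,0],
    [90,-265,110,0],
  ],
  gripper=1,
)

```text
clock: 25.7
position: [0.5556, -0.012, 0.1901]
tool_rot: [3.142, -0.0, 1.571]
force: [1.4, 0.8, 0.2]
grip_width: 0.086
finger_force: 0.0
```

>>> move_arm(
  moves=[
    [12,-50,0,0],
    [25,-100,0,0],
    [35,-140,0,0],
    [39,-162,0,0],
    [39,-162,0,0],
    [39,-162,0,0],
  ],
)

```text
clock: 26.45
position: [0.5943, -0.1716, 0.1899]
tool_rot: [-3.141, -0.0, 1.571]
force: [0.0, 1.1, -0.8]
grip_width: 0.0855
finger_force: 0.0
```

```bash
python3 - <<'E'
from h import *
wrist('pics/w4.png'); a=grab_frame('side'); b=grab_frame('top'); np.save('pics/s4.npy',a); np.save('pics/t4.npy',b)
p=np.zeros((420,790,3),np.uint8); w=cv2.imread('pics/w4.png')
p[:,:420]=w[:,70:490]; p[:240,430:790]=cv2.resize(b[230:310,140:260],(360,240),interpolation=cv2.INTER_CUBIC)
p[250:420,430:570]=cv2.resize(a[130:215,190:260],(140,170)); p[250:420,580:780]=cv2.resize(w[150:270,210:350],(200,170))
cv2.imwrite('pics/c6.png',p)
E
```

```text
26.45 [ 0.5942546  -0.17156687  0.18988916] [-3.14126217e+00 -4.83980829e-04  1.57130115e+00] [ 0.03794111  1.12488617 -0.77357666]
```

View pics/c6.png

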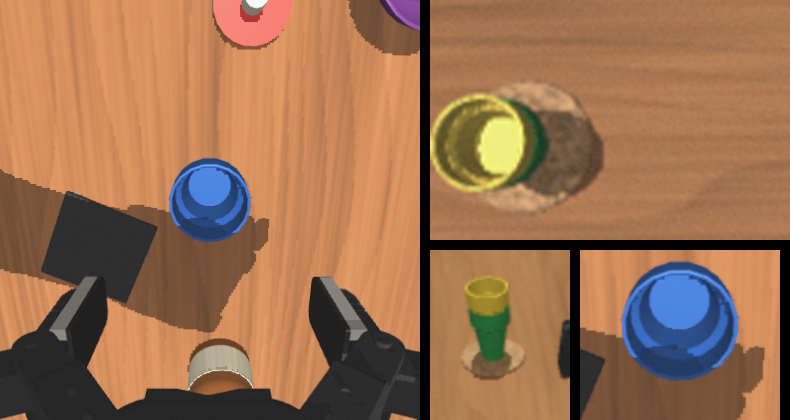

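Yellow is nested upright in green. Blue rim is at wrist (280,201), the same spot relative to the tool as yellow was. Gripping blue.

>>> move_arm(
  moves=[
    [1.5,-2,-20,0],
    [1.5,-2,-60,0],
    [1.5,-2,-100,0],
    [1.5,-2,-130,0],
    [1.5,-2,-143,0],
    [1.5,-2,-146.5,0],
    [1.5,-2,-146.5,0],
    [1.5,-2,-146.5,0],
  ],
)

```text
clock: 27.6
position: [0.5964, -0.1745, 0.0446]
tool_rot: [3.14, 0.0, 1.571]
force: [0.2, 0.7, -0.8]
grip_width: 0.0851
finger_force: 0.0
```

>>> move_arm(
  moves=[
    [0,0,0,0],
    [0,0,0,0],
    [0,0,0,0],
    [0,0,0,0],
    [0,0,0,0],
  ],
  gripper=0,
  newtons=30,
)

```text
clock: 28.22
position: [0.5962, -0.1745, 0.0444]
tool_rot: [3.141, 0.0, 1.571]
force: [-3.2, 0.2, 9.6]
grip_width: 0.0624
finger_force: 30.9
```

>>> move_arm(
  moves=[
    [0,0,20,0],
    [0,0,70,0],
    [-5,15,120,0],
    [-15,50,155,0],
    [-30,100,160,0],
    [-45,150,160,0],
    [-60,200,160,0],
    [-75,250,160,0],
    [-90,300,160,0],
    [-105,350,160,0],
    [-120,395,160,0],
    [-128,420,160,0],
  ],
)

```text
clock: 29.72
position: [0.4668, 0.248, 0.2047]
tool_rot: [3.141, -0.001, 1.573]
force: [0.3, -0.2, -1.5]
grip_width: 0.0622
finger_force: 33.5
```

>>> move_arm(
  moves=[
    [-3,9,0,0],
    [-3,9,0,0],
    [-3,9,-10,0],
    [-3,9,-20,0],
    [-3,9,-30,0],
    [-3,9,-40,0],
    [-3,9,-50,0],
    [-3,9,-60,0],
    [-3,9,-70,0],
    [-3,9,-78,0],
    [-3,9,-84,0],
    [-3,9,-84,0],
  ],
)

```text
clock: 31.22
position: [0.4647, 0.2545, 0.1192]
tool_rot: [-3.141, 0.0, 1.571]
force: [0.1, -0.2, -0.1]
grip_width: 0.0626
finger_force: 33.5
```

>>> move_arm(
  moves=[
    [0,0,-2,0],
    [0,0,-4,0],
    [0,0,-4,0],
  ],
)

```text
clock: 31.6
position: [0.4648, 0.2546, 0.1156]
tool_rot: [-3.142, -0.0, 1.571]
force: [0.8, -1.4, -0.2]
grip_width: 0.0622
finger_force: 33.5
```

>>> move_arm(
  moves=[
    [0.5,0,-1,0],
    [0.5,0,-1,0],
  ],
)

```text
clock: 31.85
position: [0.4654, 0.2546, 0.1146]
tool_rot: [-3.142, 0.0, 1.571]
force: [-0.1, 0.3, -0.9]
grip_width: 0.0623
finger_force: 33.5
```

>>> move_arm(
  moves=[
    [0,0,-0.5,0],
    [0,0,-1,0],
    [0,0,-1,0],
  ],
)

```text
clock: 32.22
position: [0.4657, 0.2549, 0.1144]
tool_rot: [3.141, -0.001, 1.571]
force: [-2.2, -2.0, 14.0]
grip_width: 0.0623
finger_force: 34.8
```

>>> move_arm(
  moves=[
    [0,0,-0.5,0],
    [0,0,-0.5,0],
  ],
)

```text
clock: 32.48
position: [0.4658, 0.255, 0.1143]
tool_rot: [3.141, -0.001, 1.571]
force: [-4.4, -1.3, 23.5]
grip_width: 0.0624
finger_force: 35.6
```

Blue is seated. Releasing it and moving above the lid.

>>> move_arm(
  moves=[
    [0,0,1,0],
    [0,0,1,0],
    [0,0,1,0],
    [0,0,1,0],
    [0,0,25,0],
    [0,0,65,0],
    [10,-10,75,0],
    [40,-55,75,0],
    [70,-105,75,0],
    [100,-155,75,0],
    [130,-205,75,0],
    [155,-250,60,0],
  ],
  gripper=1,
)

```text
clock: 33.98
position: [0.6217, 0.002, 0.173]
tool_rot: [3.14, 0.0, 1.57]
force: [-0.4, 0.8, -0.4]
grip_width: 0.0854
finger_force: 0.0
```

>>> move_arm(
  moves=[
    [8,-18,-10,0],
    [11,-21,-30,0],
    [11,-21,-40,0],
    [11,-21,-40,0],
    [11,-21,-40,0],
  ],
  gripper=0.5,
)

```text
clock: 34.6
position: [0.6314, -0.0155, 0.1335]
tool_rot: [3.141, -0.0, 1.572]
force: [-0.7, 0.6, 0.5]
grip_width: 0.0425
finger_force: 0.0
```

```bash
python3 - <<'E'
from h import *
wrist('pics/w5.png'); a=grab_frame('side'); b=grab_frame('top'); np.save('pics/s5.npy',a); np.save('pics/t5.npy',b)
p=np.zeros((420,790,3),np.uint8); w=cv2.imread('pics/w5.png')
p[:,:420]=w[:,70:490]; p[:240,430:790]=cv2.resize(b[230:310,140:260],(360,240),interpolation=cv2.INTER_CUBIC)
p[250:420,430:570]=cv2.resize(a[130:215,190:260],(140,170))
cv2.imwrite('pics/c7.png',p)
E
```

```text
34.6 [ 0.6314386  -0.01552886  0.13354426] [ 3.14105744e+00 -2.04252659e-04  1.57189933e+00] [-0.67177956  0.62732342  0.52181101]
```

View pics/c7.png

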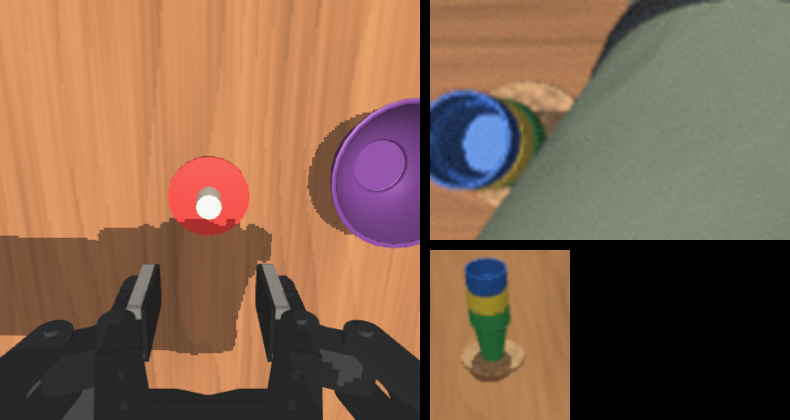

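Stack is upright. Knob top at wrist (279,207), flange centre about (278.5,195).

```bash
python3 -c "
from h import *
for dz in (0,.01,.015,.02,.0316):
  o=[]
  for f,p,z in [('w2',(281,201),.092),('w4',(280,201.5),.092),('w5',(279,207),.04),('w5',(278.5,195),.012),('w1',(442,211),.04),('w1',(432,204),.012)]:
    s=st('pics/'+f+'.npy'); s['position'][2]+=dz; q=atz(ray('wrist',p,s),z); o.append((q[:2]*1e3).round(1).tolist())
  print(dz,o)
"
```

```text
0 [[595.8, 151.5], [595.8, -168.8], [632.3, -15.8], [632.0, -14.3], [631.0, -14.5], [632.3, -15.5]]
0.01 [[595.9, 148.6], [595.9, -171.8], [632.4, -19.0], [632.0, -17.1], [635.9, -17.8], [636.9, -18.5]]
0.015 [[596.0, 147.1], [595.9, -173.3], [632.4, -20.6], [632.0, -18.5], [638.4, -19.4], [639.2, -20.1]]
0.02 [[596.0, 145.6], [595.9, -174.8], [632.4, -22.1], [632.1, -19.9], [640.9, -21.1], [641.4, -21.6]]
0.0316 [[596.1, 142.1], [596.0, -178.3], [632.4, -25.8], [632.1, -23.1], [646.6, -24.9], [646.8, -25.2]]
```

Wrist and fixed-camera estimates both put the grip at tool y ≈ −0.0195, giving the same in-hand offset as the stack. Descending to the knob.

>>> move_arm(
  moves=[
    [0.5,-4,-20,0],
    [0.5,-4,-60,0],
    [0.5,-4,-95,0],
    [0.5,-4,-118,0],
    [0.5,-4,-128,0],
    [0.5,-4,-133,0],
    [0.5,-4,-133,0],
    [0.5,-4,-133,0],
  ],
)

```text
clock: 35.75
position: [0.6323, -0.0204, 0.0008]
tool_rot: [3.141, -0.0, 1.571]
force: [0.6, -0.2, -0.1]
grip_width: 0.0431
finger_force: 0.0
```

>>> move_arm(
  moves=[
    [0,0,0,0],
    [0,0,0,0],
    [0,0,0,0],
    [0,0,0,0],
    [0,0,0,0],
  ],
  gripper=0,
  newtons=30,
)

```text
clock: 36.38
position: [0.6321, -0.0203, 0.0007]
tool_rot: [3.141, -0.0, 1.571]
force: [-2.0, -0.3, 6.0]
grip_width: 0.0187
finger_force: 29.1
```

>>> move_arm(
  moves=[
    [0,0,20,0],
    [0,0,70,0],
    [0,0,125,0],
    [-10,10,175,0],
    [-30,45,190,0],
    [-58,92,190,0],
    [-88,140,190,0],
    [-118,190,190,0],
    [-145,235,190,0],
    [-162,267,190,0],
    [-166.5,275,190,0],
    [-166.5,275,190,0],
  ],
)

```text
clock: 37.88
position: [0.4654, 0.2545, 0.1908]
tool_rot: [3.141, -0.0, 1.571]
force: [-0.2, -0.6, -0.2]
grip_width: 0.0189
finger_force: 29.5
```

>>> move_arm(
  moves=[
    [0,0,-7,0],
    [0,0,-14,0],
    [0,0,-21,0],
    [0,0,-23,0],
    [0,0,-23,0],
    [0,0,-23,0],
  ],
)

```text
clock: 38.62
position: [0.4654, 0.2546, 0.1672]
tool_rot: [3.141, -0.0, 1.571]
force: [0.5, 0.5, -0.1]
grip_width: 0.0186
finger_force: 29.5
```

```bash
python3 - <<'E'
from h import *
wrist('pics/w6.png'); a=grab_frame('side')
p=np.zeros((420,790,3),np.uint8); w=cv2.imread('pics/w6.png')
p[:,:420]=w[:,70:490]; p[:,430:790]=cv2.resize(a[115:200,185:258],(360,420),interpolation=cv2.INTER_CUBIC)
cv2.imwrite('pics/c8.png',p)
E
```

```text
38.625 [0.46543975 0.25462652 0.16724367] [ 3.14139650e+00 -1.38639312e-04  1.57075500e+00] [ 0.52454071  0.45502823 -0.07249733]
```

View pics/c8.png

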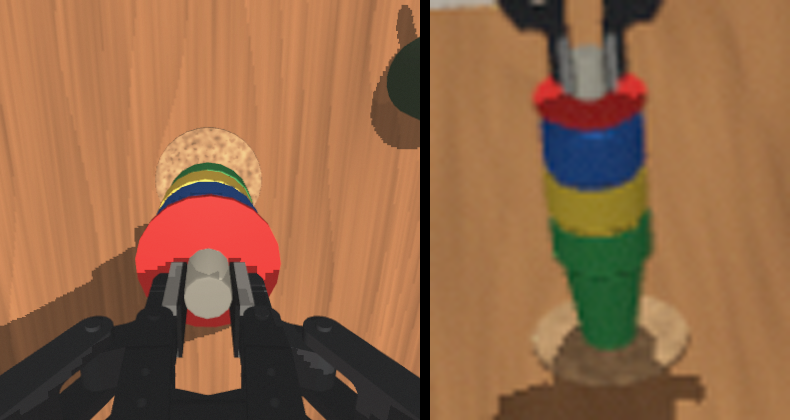

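The lid hovers squarely over the blue rim, with columns aligned at about 208 in the wrist view and 590 in the side crop. Lowering gently.

>>> move_arm(
  moves=[
    [0,0,-2,0],
    [0,0,-4,0],
    [0,0,-6,0],
    [0,0,-6,0],
  ],
)

```text
clock: 39.22
position: [0.4652, 0.2545, 0.1609]
tool_rot: [-3.141, 0.0, 1.571]
force: [0.4, -0.1, -0.6]
grip_width: 0.0189
finger_force: 29.5
```

>>> move_arm(
  moves=[
    [0,0,-1,0],
    [0,0,-2,0],
    [0,0,-3,0],
    [0,0,-3,0],
  ],
)

```text
clock: 39.72
position: [0.4653, 0.2546, 0.158]
tool_rot: [-3.141, 0.0, 1.571]
force: [0.1, -0.6, -0.6]
grip_width: 0.0187
finger_force: 29.5
```

>>> move_arm(
  moves=[
    [0,0,-1,0],
    [0,0,-2,0],
    [0,0,-2.5,0],
    [0,0,-2.5,0],
  ],
)

```text
clock: 40.22
position: [0.4653, 0.2546, 0.1556]
tool_rot: [-3.142, 0.0, 1.571]
force: [0.4, -0.8, -0.1]
grip_width: 0.0187
finger_force: 29.5
```

>>> move_arm(
  moves=[
    [0,0,-0.5,0],
    [0,0,-1,0],
    [0,0,-1,0],
  ],
)

```text
clock: 40.6
position: [0.4654, 0.2547, 0.1547]
tool_rot: [3.141, -0.0, 1.571]
force: [-0.8, -0.0, 2.6]
grip_width: 0.0187
finger_force: 29.7
```

>>> move_arm(
  moves=[
    [0,0,-0.5,0],
    [0,0,-1,0],
    [0,0,-1,0],
  ],
)

```text
clock: 40.98
position: [0.466, 0.255, 0.1545]
tool_rot: [3.14, -0.001, 1.571]
force: [-2.0, -0.6, 16.5]
grip_width: 0.0186
finger_force: 31.2
```

>>> move_arm(
  moves=[
    [0,0,0.5,0],
    [0,0,0.5,0],
    [0,0,0.5,0],
    [0,0,0.5,0],
    [0,0,15,0],
    [0,0,45,0],
    [0,-10,75,0],
    [0,-50,80,0],
    [0,-95,80,0],
    [0,-140,80,0],
    [0,-140,80,0],
  ],
  gripper=0.6,
)

```text
clock: 42.35
position: [0.4655, 0.1116, 0.2348]
tool_rot: [3.141, -0.0, 1.566]
force: [0.1, 0.6, -0.0]
grip_width: 0.0515
finger_force: 0.0
```

```bash
python3 - <<'E'
from h import *
a=grab_frame('side');b=grab_frame('top');s=monitor.observe();print(s['clock'],s['position'])
p=np.zeros((420,790,3),np.uint8)
p[:,:400]=cv2.resize(a[115:215,175:270],(400,420),interpolation=cv2.INTER_CUBIC); p[:,410:790]=cv2.resize(b[215:325,130:230],(380,420),interpolation=cv2.INTER_CUBIC)
cv2.imwrite('pics/c9.png',p)
E
```

```text
42.45 [0.46557066 0.11472903 0.23438463]
```

View pics/c9.png

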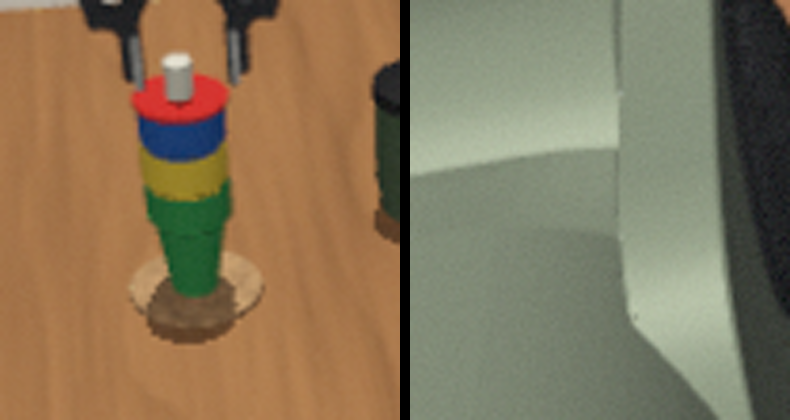

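The side view shows the lid flush and level on blue (knob at crop (178,80)), the stack upright on the cork, and the gripper clear of it. Handing in.

```bash
python3 -c "
from h import *
print(bot.job_done())"
```

```text
the job is handed in; nothing more can be done
None
```

I stacked green, yellow and blue on the cork coaster, seated the red lid on top and handed the job in at 42 s of 125 s; the last side view shows the stack upright and the lid level, but the hand-in call gave no verdict.

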